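# Draw a mended stone together with the turnbuckle

### The arm

A 6-joint arm with a two-finger parallel gripper is mounted at the origin on the work surface. World frame = base frame: x ahead of the robot, y to its left, z up, the work surface at z = 0. Lengths are in mm, angles in rad, forces in N, time in s.
With the tool pointing down it reaches from about 350 to 775 mm from the base axis. Payload 7.3 kg.
Tool frame: the origin (TCP) lies between the finger pads; the fingertips stand bot.tips_ahead ahead of it and the grasp point (between the pads) lies 6 mm ahead of it (bot.tips_ahead is the distance from the TCP to the fingertips, in mm); z points along the fingers, y is the line along which they close (so a half turn about z gives the same grasp; the last joint's range is limited). The gripper opens to 92 mm and grips with 3 to 60 N. Pads are 19 mm wide; open, the fingers measure 130 mm over their backs; the gripper's body (75 mm by 190 mm) begins 47 mm behind the grasp point.
Start: joints at [1.034, 0.342, 1.524, -0, 1.275, -0.146], TCP at [199.974, 485.441, 251.741] pointing down, gripper open.
Joint ranges: [-2.53, 2.53], [-0.77, 2.02], [0.04, 2.7], [-1, 4.14], [0.28, 2.66], [-3.11, 3.11]. Speed limits (rad/s): [2.57, 2.57, 3.14, 3.14, 3.14, 3.14].

### API

Orientations are given as [roll, pitch, yaw] about the fixed x, y, z axes, in that order (R = Rz(yaw) Ry(pitch) Rx(roll)).
In Python, from plant import bot gives the robot as it stands. The module is installed in compiled form; this text tells all that it offers.
- The arm moves only by the tool step_arm, never from a script. Its argument "targets" is one flat list of numbers, 7 for each row, row after row: the opening, from 0 (shut) to 1 (fully open), then the shift along the tool's x, y, z each as a share of 100 mm, from -1 to 1, then the turn, a rotation vector about the tool's x, y, z each as a share of pi/4 rad, from -1 to 1. A call has 1 to 20 rows; each row is the pose to reach, as a shift and turn from the pose commanded when the call began, along the tool's axes at that moment; what a row does not reach only later rows make up. A row lasts 1/8 s, in which the tool goes at most 62.5 mm and 10.7 degrees, less where a joint would pass 70% of its speed; a pose out of reach is approached as far as the arm can. A call with a number of a shift or a turn outside -1 to 1 is refused whole. A call with a gripper value outside its range is refused whole. The fingers move at their own pace and stop on an object; the grip force is fixed at half the most. Time passes only in rows, so rows that repeat a pose let the fingers close. It gives the time, the measured TCP pose, the force, the opening and the grip force at its end, in the units of the state.
- bot.get_obs(): the state, without advancing time (a new reading comes with each control period).
- bot.capture(name): name is "scene" or "top" or "wrist"; returns (picture, depth): 420x560x3 uint8, blue, green, red; 420x560 float32, mm along the optical axis (not along the pixel's ray), 0 where there is no reading.
- bot.camera_info(name): a dict with "fx", "fy", "cx", "cy" (pixels), "k1" (the pictures are not rectified: a ray, as slopes to the right and down, at radius r is drawn at 1 + k1 r^2 times it, then the intrinsics apply), "camera_from_world" (4x4, takes a point from world to camera coordinates); the wrist camera has in their place "hand_eye" (4x4, takes a point from camera to tool coordinates, whose origin is the TCP and whose axes are the flange's). Camera axes: x right, y down, z forward; pixel columns grow to the right and rows downward; lengths in mm; the calibration is good to about 2 mm. A picture is of the moment at which its call begins: read the wrist's pose just before it. camera_info takes no time and is no camera call.
- bot.close_job(): hands the job in; it is judged then, once.
The state is a dict: "time": time; "joint_positions": joint angles; "dq": joint speeds; "tau": joint torques, N m; "tool_pos": TCP position; "tcp_rot": TCP orientation; "contact_force": force on the tool from outside, world axes, zero at the start; "moment": the same for the moment, N m; "grip_width": finger opening in mm; "finger_force": force on a finger pad.
Only numpy, scipy, OpenCV 4.12 (cv2) and the standard library are available. Lean on these libraries where they do the work, as an engineer would, in place of code of your own. Each camera call takes 0.05 s, during which the arm holds its last target. There are 200 camera calls.

### The job

Close the joint in the broken white stone: take the wooden spacer out from between its two halves and put it on the grey pad, then swing the turnbuckle's red-tipped handle up until it stands upright at its stop, so that both halves are drawn together. Let go of everything at the end, and leave the turnbuckle of the brown stone as it is.

Things in the scene. Friction and masses are not known exactly. Their poses are not given: they have to be found in the camera images.
- white_knob (a point): Centre of the red barrel knob (24 mm across, 32 long, along y) on the white stone's turnbuckle handle. Its y: the turnbuckle's level axis; its z: out along the handle from the pivot, 90 mm away (axis 50 mm above table). At first the handle leans 60-78 deg from vertical towards the robot; it swings up, away from the robot, to a hard stop upright. Stiff (2 N at knob), stays put. Each half draws in 7 mm per rad.
- white_spacer: Pale wooden block 40 x 14 x 100 mm (x, y, z), 28-56 g, origin at its centre. Stands loose in the gap (18-22 mm, along its y) between the white stone's halves, 70 mm beyond the turnbuckle's axis, on the frame's 12 mm deck: top 112 mm above the table, the stone's (56 mm diameter) 76 mm. Lifts straight out; while in, the turnbuckle cannot close (the gap ends at 3 mm).
- pad: Grey rubber pad lying fixed on the table, 200 x 180 x 6 mm (its x, y, z), origin at the centre of its underside. The spacer may stand or lie on it.
- brown_knob (a point): Centre of the red barrel knob of an identical turnbuckle, on an identical plywood frame with its own spacer, that holds the two halves of a brown stone. Axes as for the white one. Both frames are fixed to the table. To be left as it is.
There are look-alikes about, which are no part of the job. What is shaped like the white_spacer but purple is not meant.

How it is judged (in metres and radians):
On the way, in this order (a step that is already met when the one before it is completed fails the run):
1. the white stone's spacer has been put on the pad (x of white_spacer in the frame of pad between -0.1 and 0.1 m and y of white_spacer in the frame of pad between -0.09 and 0.09 m and height (world z) of white_spacer below 0.065 m), for 0.2 s.
2. the white stone's turnbuckle handle stands upright (angle between white_knob's own z axis and vertical below 0.175 rad), for 0.2 s.
At the end, for the whole second after the job is handed in: The handle of the white stone's turnbuckle stands within 10 degrees of upright, so the halves are drawn together; the white stone's spacer rests on the pad, standing or lying, its centre over the pad; everything is released (all of step 1 and angle between white_knob's own z axis and vertical below 0.175 rad and linear speed of white_spacer below 0.05 m/s and contact force between white_spacer and pad above 0.05 N); the robot touches nothing.
It fails at once if the brown stone's turnbuckle handle is moved (its knob by more than 15 mm) (distance of brown_knob from where it was at the start of the episode above 0.015 m).
It also fails if it takes over 51 s, if anything falls off the work surface, if the arm or the gripper's body presses on something with over 40 N, if the wrist force passes 120 N, or if a joint passes its speed limit or range.

## Working session

There is one attempt and no reset: what is moved stays moved. The work goes in short steps, Python scripts to look and compute and a tool call to move; the robot and the scene stay as the last step left them, time stands still between calls to the robot, and variables do not carry over. Pictures are saved under pics/ and viewed, at most 10 in all, crops included, and the job is handed in when it is done.

Besides the shell and the picture viewer there is one more tool, called as a command line: name --argument value ..., lists and objects as JSON in quotes. step_arm: Moves the arm, as the interface text tells. Shift numbers are shares of 100 mm and turn numbers shares of pi/4 rad, none past 1 either way. Its arguments: {"type":"object","properties":{"targets":{"type":"array"}},"required":["targets"]}

```bash
mkdir -p pics; cat > h.py <<'E'
import numpy as np,cv2
from plant import bot
from scipy.spatial.transform import Rotation as R
def cap(n):
    o=bot.get_obs(); p,d=bot.capture(n); np.savez(f'{n}.npz',p=p,d=d,pos=o['tool_pos'],rot=o['tcp_rot']); return p,d
def world(n,u,v,depth=None,z=None):
    f=np.load(f'{n}.npz'); c=bot.camera_info(n)
    K=np.array([[c['fx'],0,c['cx']],[0,c['fy'],c['cy']],[0,0,1.]])
    r=cv2.undistortPoints(np.array([[[u,v]]],float),K,np.array([c['k1'],0,0,0.]))[0,0]
    if n=='wrist':
        T=np.eye(4);T[:3,:3]=R.from_euler('xyz',f['rot']).as_matrix();T[:3,3]=f['pos'];T=T@np.array(c['hand_eye'])
    else: T=np.linalg.inv(np.array(c['camera_from_world']))
    ray=np.array([r[0],r[1],1.])
    if z is not None: s=(z-T[2,3])/(T[:3,:3]@ray)[2]
    else:
        s=depth or np.median(f['d'][v-1:v+2,u-1:u+2])
    return (T[:3,:3]@(ray*s)+T[:3,3]).round(1)
E
python3 - <<'E'
from h import *
for n in('scene','top'):
    p,d=cap(n); cv2.imwrite(f'pics/{n}1.png',p if n=='scene' else cv2.resize(p,(800,600)))
print(bot.get_obs(),bot.tips_ahead)
E
```

```text
{'time': 0.1, 'joint_positions': array([ 1.03399882e+00,  3.42656793e-01,  1.52489583e+00,  3.83349221e-05,
        1.27541691e+00, -1.45976942e-01]), 'dq': array([-0.00093001, -0.0016004 , -0.0023508 ,  0.00038607, -0.00084185,
       -0.00016266]), 'tau': array([ 1.99054593e-03, -4.32002413e+01, -2.44695157e+01,  7.21337646e-02,
        5.26502717e-02, -2.38981647e-05]), 'tool_pos': array([199.78949787, 485.15161836, 251.12145684]), 'tcp_rot': array([-3.14023576e+00, -2.36548149e-04,  2.75076075e+00]), 'contact_force': array([ 0.31386239, -0.76957172,  0.05428223]), 'moment': array([-0.05820838, -0.00355742, -0.05073287]), 'finger_force': 0.0, 'grip_width': 91.61096487870068} 25.0
```

View pics/scene1.png

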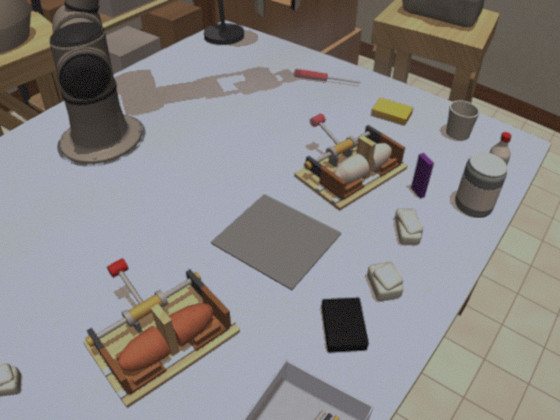

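View pics/top1.png

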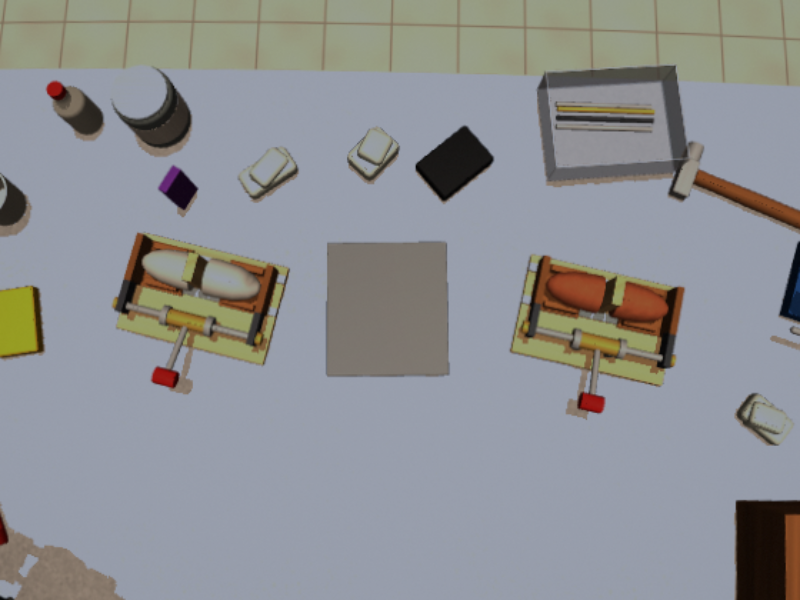

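Scene view: the white stone's frame is at the upper right, with its spacer at (367,150) and knob at (318,119). The brown stone is at the lower left, with its knob at (118,267). 
Top view (800 wide):
- White stone: spacer top (193,267), knob (165,377).
- Pad: (387,309).
- Brown stone: knob (591,403).

Possible mix-ups for the spacer are the white stone's block (193,267), the brown stone's block (612,292) and the purple block (178,188). I choose (193,267), between the white halves, and will check it in a crop.

```bash
python3 - <<'E'
from h import *
f=np.load('top.npz'); p=f['p']
cv2.imwrite('pics/crop1.png',cv2.resize(p[155:280,70:215],None,fx=4.8,fy=4.8,interpolation=cv2.INTER_CUBIC))
s=.7
for nm,pt in dict(spacer=(193,267),knob=(165,377),pad=(387,309),padTL=(328,243),padBR=(447,375),padTR=(446,242),padBL=(327,375),bknob=(591,403),baxL=(578,341),turnL=(120,304),turnR=(255,340),fl=(268,358),fr=(118,322)).items():
    u,v=[int(round(a*s)) for a in pt]; print(nm,world('top',u,v))
E
```

```text
spacer [612.5 265.8 111.6]
knob [462.1 301.9  92.9]
pad [574.2   0.    4.8]
padTL [671.8  90.6   5.4]
padBR [478.8 -90.8   3.2]
padTR [678.9 -86.    0.7]
padBL [474.7  86.1   4.6]
bknob [ 440.8 -283.2   88.3]
baxL [ 526.6 -271.8   63.3]
turnL [564.6 381.4  63.6]
turnR [518.7 186.3  58.5]
fl [496.1 174.9  -2.1]
fr [544.8 401.   11.3]
```

View pics/crop1.png

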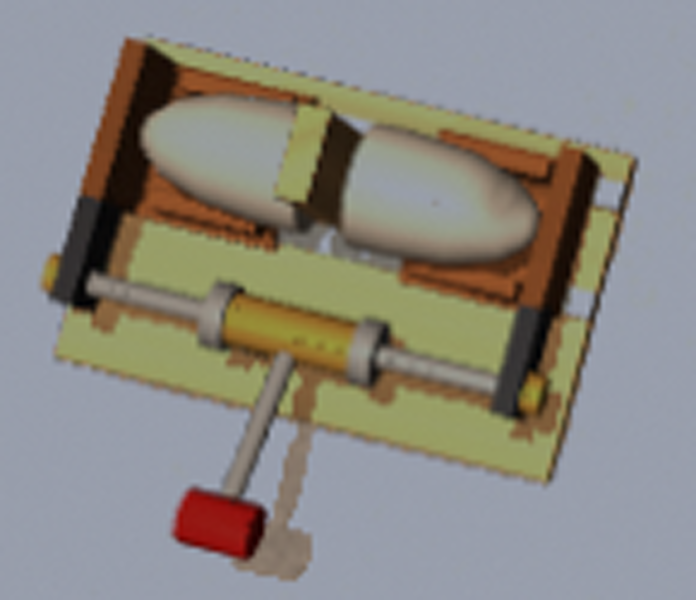

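The crop confirms the choice: a pale block (corners (298,105), (335,112), (312,207), (275,197) in the crop) standing between the white halves. Frame yaw is about -0.235 rad. I'm moving above it.

step_arm --targets '[0.6, -0.5, 0, 0, 0, 0, -0.1, 0.6, -1, 0, 0, 0, 0, -0.2, 0.6, -1, 0, 0, 0, 0, -0.2]'

```text
time: 0.48
tool_pos: [295.0, 446.0, 251.2]
tcp_rot: [-3.141, 0.0, 2.904]
contact_force: [0.3, -0.4, -0.7]
grip_width: 66.4
finger_force: 0.0
```

step_arm --targets '[0.6, -0.5, -0.25, 0, 0, 0, 0, 0.6, -1, -0.5, 0, 0, 0, 0, 0.6, -1, -0.5, 0, 0, 0, 0]'

```text
time: 0.85
tool_pos: [379.8, 373.8, 251.3]
tcp_rot: [-3.141, -0.0, 2.903]
contact_force: [-1.1, 1.1, -0.6]
grip_width: 55.0
finger_force: 0.0
```

step_arm --targets '[0.6, -0.5, -0.25, 0, 0, 0, 0, 0.6, -1, -0.5, 0, 0, 0, 0, 0.6, -1, -0.5, 0, 0, 0, 0]'

```text
time: 1.23
tool_pos: [465.1, 302.7, 251.2]
tcp_rot: [-3.141, -0.0, 2.904]
contact_force: [-1.2, 1.1, -0.2]
grip_width: 55.2
finger_force: 0.0
```

step_arm --targets '[0.6, -0.4, 0, 0, 0, 0, 0, 0.6, -0.8, 0, 0, 0, 0, 0, 0.6, -0.8, 0, 0, 0, 0, 0, 0.6, -0.8, 0, 0, 0, 0, 0]'

```text
time: 1.72
tool_pos: [539.9, 286.7, 251.4]
tcp_rot: [-3.141, -0.002, 2.909]
contact_force: [-0.2, 0.1, -0.0]
grip_width: 55.3
finger_force: 0.0
```

```bash
python3 - <<'E'
from h import *
p,d=cap('wrist'); cv2.imwrite('pics/w1.png',cv2.resize(p,(800,600)))
o=bot.get_obs(); print(o['tool_pos'],o['tcp_rot'],o['time'],bot.camera_info('wrist')['hand_eye'])
c=[world('top',70+a/4.8,155+b/4.8,z=112) for a,b in((298,105),(335,112),(312,207),(275,197))];print(c,np.mean(c,0))
E
```

```text
[539.89640803 286.63420194 251.62913515] [-3.14155436e+00 -1.26525437e-03  2.90952570e+00] 1.775 [[-9.55433232e-04 -9.52179033e-01 -3.05539158e-01  8.27057631e+01]
 [ 9.99998942e-01 -1.24499232e-03  7.52844136e-04 -6.01547126e-01]
 [-1.09723631e-03 -3.05538115e-01  9.52179214e-01 -1.32399089e+02]
 [ 0.00000000e+00  0.00000000e+00  0.00000000e+00  1.00000000e+00]]
[array([632.4, 272.7, 112. ]), array([629.8, 257.2, 112. ]), array([590.4, 264.4, 112. ]), array([594.2, 279.8, 112. ])] [611.7   268.525 112.   ]
```

View pics/w1.png

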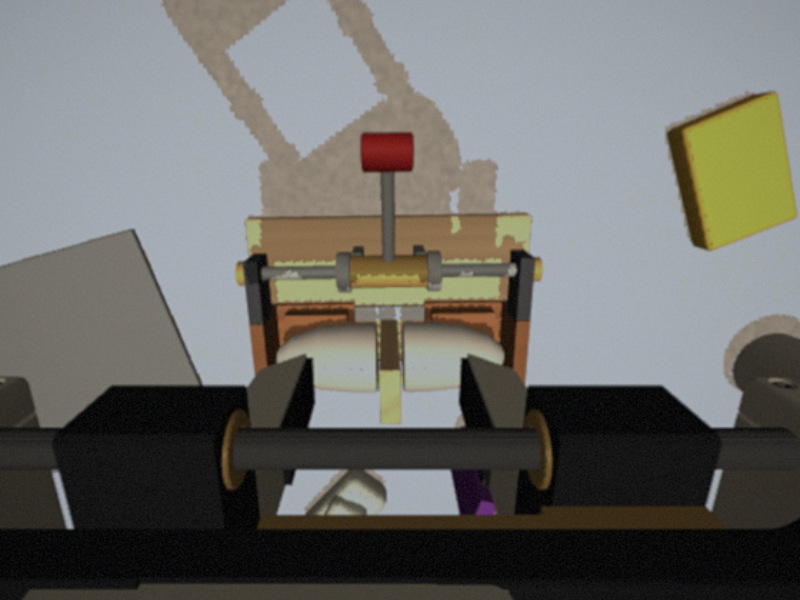

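The wrist view shows the frame square to the tool and the spacer (391,370) centred between the fingers. The knob is at (387,152) and the turnbuckle axis runs along row 270. I'm descending to grasp.

step_arm --targets '[0.6, -0.5, -0.01, 0, 0, 0, 0, 0.6, -0.74, -0.01, 0.4, 0, 0, 0, 0.6, -0.74, -0.01, 0.8, 0, 0, 0, 0.6, -0.74, -0.01, 0.9, 0, 0, 0, 0.6, -0.74, -0.01, 1, 0, 0, 0, 0.6, -0.74, -0.01, 1, 0, 0, 0]'

```text
time: 2.52
tool_pos: [613.3, 267.7, 152.8]
tcp_rot: [3.141, 0.001, 2.909]
contact_force: [-0.5, 0.4, 0.1]
grip_width: 55.1
finger_force: 0.0
```

step_arm --targets '[0.6, 0, 0, 0.2, 0, 0, 0, 0.6, 0, 0, 0.4, 0, 0, 0, 0.4, 0, 0, 0.4, 0, 0, 0, 0.2, 0, 0, 0.4, 0, 0, 0, 0, 0, 0, 0.4, 0, 0, 0, 0, 0, 0, 0.4, 0, 0, 0, 0, 0, 0, 0.4, 0, 0, 0, 0, 0, 0, 0.4, 0, 0, 0]'

```text
time: 3.52
tool_pos: [613.9, 268.0, 112.2]
tcp_rot: [3.139, 0.001, 2.908]
contact_force: [2.0, 4.7, -0.0]
grip_width: 13.7
finger_force: 29.8
```

step_arm --targets '[0, 0, 0, -0.15, 0, 0, 0, 0, 0, 0, -0.35, 0, 0, 0, 0, 0, 0, -0.65, 0, 0, 0, 0, 0, 0, -1, 0, 0, 0, 0, 0, 0, -1, 0, 0, 0]'

```text
time: 4.15
tool_pos: [614.5, 267.1, 214.9]
tcp_rot: [3.14, 0.005, 2.908]
contact_force: [0.3, 0.7, -0.5]
grip_width: 13.8
finger_force: 29.9
```

step_arm --targets '[0, 0, -0.2, -0.1, 0, 0, 0, 0, 0, -0.5, -0.1, 0, 0, 0, 0, -0.1, -0.8, -0.1, 0, 0, 0, 0, -0.1, -1, -0.1, 0, 0, 0]'

```text
time: 4.65
tool_pos: [599.3, 164.9, 220.8]
tcp_rot: [-3.14, -0.002, 2.906]
contact_force: [-0.5, 0.5, -0.4]
grip_width: 14.0
finger_force: 29.9
```

step_arm --targets '[0, 0, -0.4, 0, 0, 0, 0, 0, -0.1, -0.8, 0, 0, 0, 0, 0, -0.1, -1, 0, 0, 0, 0, 0, -0.1, -1, 0, 0, 0, 0]'

```text
time: 5.15
tool_pos: [585.9, 67.0, 221.5]
tcp_rot: [3.141, -0.001, 2.906]
contact_force: [0.6, -0.2, -0.4]
grip_width: 13.5
finger_force: 29.9
```

step_arm --targets '[0, 0, -0.3, 0, 0, 0, 0, 0, 0, -0.6, 0.2, 0, 0, 0, 0, 0, -0.6, 0.6, 0, 0, 0, 0, 0, -0.6, 0.8, 0, 0, 0, 0, 0, -0.6, 0.8, 0, 0, 0, 0, 0, -0.6, 0.8, 0, 0, 0]'

```text
time: 5.9
tool_pos: [573.3, 10.4, 142.6]
tcp_rot: [3.141, 0.001, 2.909]
contact_force: [0.9, -0.1, -0.0]
grip_width: 13.4
finger_force: 29.9
```

```bash
python3 - <<'E'
from h import *
p,d=cap('top'); cv2.imwrite('pics/t2.png',cv2.resize(p,(800,600)));o=bot.get_obs();print(o['tool_pos'],o['contact_force'],o['grip_width'])
E
```

```text
[573.42327308  10.22602895 142.92356311] [-0.27351994 -0.34559763 -0.81762775] 13.94534806098601
```

View pics/t2.png

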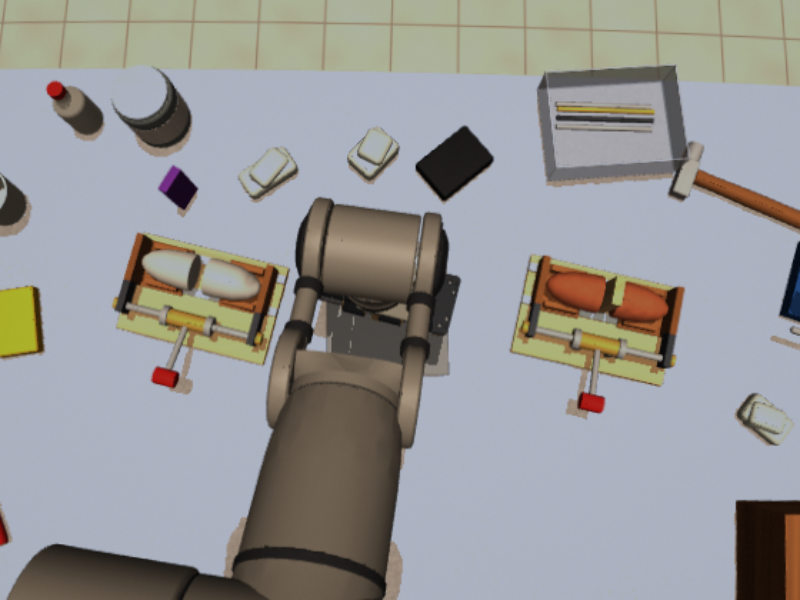

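The spacer is out of the white gap at (200,275). The gripper is over the pad, the knob is still at (165,377), and the brown stone is untouched. I'm lowering about 35 mm.

step_arm --targets '[0, 0, 0, 0.15, 0, 0, 0, 0, 0, 0, 0.28, 0, 0, 0, 0, 0, 0, 0.33, 0, 0, 0, 0, 0, 0, 0.36, 0, 0, 0, 0, 0, 0, 0.36, 0, 0, 0]'

```text
time: 6.58
tool_pos: [572.8, 9.6, 106.1]
tcp_rot: [3.141, 0.0, 2.908]
contact_force: [-0.7, 0.4, 2.3]
grip_width: 13.6
finger_force: 30.0
```

step_arm --targets '[0.15, 0, 0, 0, 0, 0, 0, 0.3, 0, 0, 0, 0, 0, 0, 0.45, 0, 0, 0, 0, 0, 0, 0.45, 0, 0, 0, 0, 0, 0, 0.45, 0, 0, -0.3, 0, 0, 0, 0.45, 0, 0, -0.7, 0, 0, 0, 0.45, 0, 0, -1, 0, 0, 0, 0.45, 0, 0, -1, 0, 0, 0]'

```text
time: 7.58
tool_pos: [573.9, 9.4, 208.2]
tcp_rot: [3.141, 0.005, 2.908]
contact_force: [0.6, -0.3, -0.2]
grip_width: 41.2
finger_force: 0.0
```

```bash
python3 - <<'E'
from h import *
p,d=cap('wrist'); cv2.imwrite('pics/w2.png',p)
k=dict(t=world('top',116,264))
f=np.load('top.npz')
m=cv2.inRange(cv2.cvtColor(f['p'],cv2.COLOR_BGR2HSV),(0,150,80),(6,255,255)); 
n,l,s,c=cv2.connectedComponentsWithStats(m)
for i in range(1,n):
    if s[i,4]>60: print(s[i],c[i],world('top',*c[i],z=84))
E
```

```text
[33 57 11 11 91] [37.87912088 61.93406593] [881.  499.7  84. ]
[107 257  17  14 164] [114.46341463 263.65853659] [462.9 305.7  84. ]
[406 275  17  14 173] [413.92485549 281.87283237] [ 441.1 -284.2   84. ]
```

View pics/w2.png

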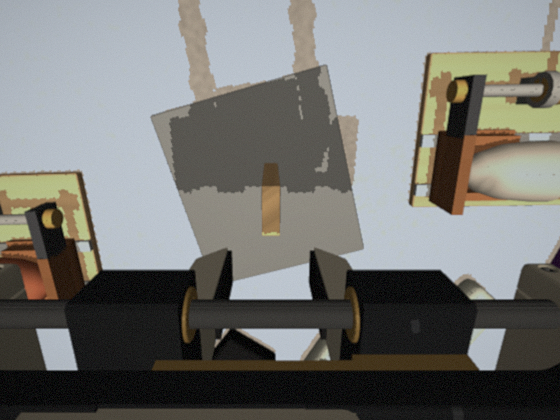

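The spacer stands on the pad at (271,200), released. Next I go to the white knob and look before grasping.

step_arm --targets '[0.6, 0.3, 0.4, 0, 0, 0, 0, 0.6, 0.6, 0.8, 0, 0, 0, 0, 0.6, 0.6, 1, 0, 0, 0, 0, 0.6, 0.6, 1, 0, 0, 0, 0]'

```text
time: 8.12
tool_pos: [537.6, 121.6, 204.8]
tcp_rot: [-3.141, -0.001, 2.91]
contact_force: [-0.8, -0.4, 0.6]
grip_width: 55.1
finger_force: 0.0
```

step_arm --targets '[0.6, 0.3, 0.4, 0, 0, 0, 0, 0.6, 0.6, 0.8, 0, 0, 0, 0, 0.6, 0.6, 1, 0, 0, 0, 0, 0.6, 0.6, 1, 0, 0, 0, 0]'

```text
time: 8.62
tool_pos: [503.3, 231.9, 205.3]
tcp_rot: [-3.141, 0.0, 2.909]
contact_force: [0.8, -0.7, 0.4]
grip_width: 55.4
finger_force: 0.0
```

step_arm --targets '[0.6, 0, 0.4, 0, 0, 0, 0, 0.6, 0, 0.62, 0, 0, 0, 0, 0.6, 0, 0.62, 0, 0, 0, 0, 0.6, 0, 0.62, 0, 0, 0, 0]'

```text
time: 9.12
tool_pos: [517.0, 290.5, 205.3]
tcp_rot: [-3.141, -0.0, 2.907]
contact_force: [1.2, 0.1, 0.3]
grip_width: 55.3
finger_force: 0.0
```

```bash
python3 - <<'E'
from h import *
p,d=cap('wrist'); cv2.imwrite('pics/w3.png',p)
o=bot.get_obs();print(o['tool_pos'],o['tcp_rot'])
m=cv2.inRange(cv2.cvtColor(p,cv2.COLOR_BGR2HSV),(0,150,60),(6,255,255))|cv2.inRange(cv2.cvtColor(p,cv2.COLOR_BGR2HSV),(174,150,60),(180,255,255))
n,l,s,c=cv2.connectedComponentsWithStats(m)
for i in range(1,n):
    if s[i,4]>200:
        dd=np.median(d[l==i]); print(s[i],c[i],dd,world('wrist',*c[i],depth=dd+9))
E
```

```text
[516.96366067 290.56785996 205.5050385 ] [-3.14084122e+00 -2.76626009e-04  2.90633140e+00]
[ 252  123   42   30 1222] [272.51963993 137.37888707] 241.67474 [460.5 305.3  82.3]
```

View pics/w3.png

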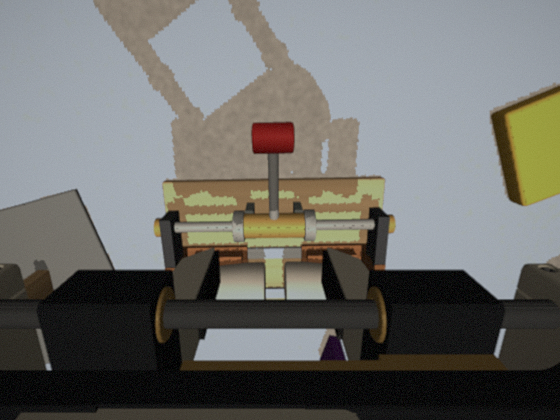

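The wrist view shows the knob at (273,137), i.e. about (461,305,82) mm. I'm moving over it and down.

step_arm --targets '[0.6, 0.4, 0.01, 0, 0, 0, 0, 0.6, 0.58, 0.01, 0.1, 0, 0, 0, 0.6, 0.58, 0.01, 0.4, 0, 0, 0, 0.6, 0.58, 0.01, 0.7, 0, 0, 0, 0.6, 0.58, 0.01, 0.8, 0, 0, 0]'

```text
time: 9.8
tool_pos: [459.8, 305.3, 124.4]
tcp_rot: [-3.14, -0.002, 2.907]
contact_force: [0.6, 0.2, -0.2]
grip_width: 55.2
finger_force: 0.0
```

step_arm --targets '[0.6, 0, 0, 0.2, 0, 0, 0, 0.6, 0, 0, 0.37, 0, 0, 0, 0.45, 0, 0, 0.37, 0, 0, 0, 0.3, 0, 0, 0.37, 0, 0, 0, 0.2, 0, 0, 0.37, 0, 0, 0, 0.2, 0, 0, 0.37, 0, 0, 0, 0.2, 0, 0, 0.37, 0, 0, 0]'

```text
time: 10.68
tool_pos: [460.7, 305.8, 89.6]
tcp_rot: [-3.141, 0.001, 2.909]
contact_force: [-0.1, -5.7, 3.0]
grip_width: 31.6
finger_force: 30.0
```

step_arm --targets '[0.2, -0.02, 0, -0.055, 0, 0, 0, 0.2, -0.05, 0, -0.11, 0, 0, 0, 0.2, -0.08, 0, -0.16, 0, 0, 0, 0.2, -0.115, 0, -0.215, 0, 0, 0, 0.2, -0.155, 0, -0.265, 0, 0, 0, 0.2, -0.195, 0, -0.31, 0, 0, 0, 0.2, -0.195, 0, -0.31, 0, 0, 0]'

```text
time: 11.55
tool_pos: [479.4, 301.7, 120.3]
tcp_rot: [-3.141, -0.0, 2.908]
contact_force: [-1.2, -6.4, -1.8]
grip_width: 32.0
finger_force: 30.0
```

step_arm --targets '[0.2, -0.045, 0, -0.045, 0, 0, 0, 0.2, -0.095, 0, -0.085, 0, 0, 0, 0.2, -0.145, 0, -0.12, 0, 0, 0, 0.2, -0.2, 0, -0.155, 0, 0, 0, 0.2, -0.31, 0, -0.21, 0, 0, 0, 0.2, -0.43, 0, -0.25, 0, 0, 0, 0.2, -0.54, 0, -0.27, 0, 0, 0, 0.2, -0.6, 0, -0.275, 0, 0, 0, 0.2, -0.65, 0, -0.275, 0, 0, 0, 0.2, -0.65, 0, -0.275, 0, 0, 0]'

```text
time: 12.8
tool_pos: [543.0, 287.4, 148.5]
tcp_rot: [3.14, 0.001, 2.908]
contact_force: [-2.9, -2.3, 0.2]
grip_width: 31.6
finger_force: 30.0
```

step_arm --targets '[0.2, -0.02, 0, 0, 0, 0, 0, 0.2, -0.04, 0, 0, 0, 0, 0, 0.2, -0.04, 0, 0, 0, 0, 0]'

```text
time: 13.18
tool_pos: [546.5, 286.6, 148.5]
tcp_rot: [3.14, 0.0, 2.908]
contact_force: [-4.5, -2.2, 1.8]
grip_width: 31.5
finger_force: 30.0
```

step_arm --targets '[0.2, -0.02, 0, 0, 0, 0, 0, 0.2, -0.04, 0, 0, 0, 0, 0, 0.2, -0.04, 0, 0, 0, 0, 0]'

```text
time: 13.55
tool_pos: [549.5, 286.0, 148.4]
tcp_rot: [3.141, -0.002, 2.908]
contact_force: [-7.9, -2.1, 2.7]
grip_width: 31.6
finger_force: 30.0
```

step_arm --targets '[0.2, -0.02, 0, 0, 0, 0, 0, 0.2, -0.04, 0, 0, 0, 0, 0, 0.2, -0.04, 0, 0, 0, 0, 0]'

```text
time: 13.92
tool_pos: [549.9, 285.9, 148.3]
tcp_rot: [-3.141, -0.009, 2.909]
contact_force: [-20.7, 0.6, 10.0]
grip_width: 31.7
finger_force: 29.9
```

The stop is reached: 20 N with no further motion. I'm easing back 5 mm, releasing and going up.

step_arm --targets '[0.2, 0.03, 0, 0, 0, 0, 0, 0.2, 0.05, 0, 0, 0, 0, 0, 0.35, 0.05, 0, 0, 0, 0, 0, 0.6, 0.05, 0, 0, 0, 0, 0, 0.6, 0.05, 0, 0, 0, 0, 0, 0.6, 0.05, 0, -0.3, 0, 0, 0, 0.6, 0.05, 0, -0.8, 0, 0, 0, 0.6, 0.05, 0, -1, 0, 0, 0, 0.6, 0.05, 0, -1, 0, 0, 0]'

```text
time: 15.05
tool_pos: [550.6, 285.9, 249.4]
tcp_rot: [3.138, 0.005, 2.908]
contact_force: [0.4, -0.3, -0.0]
grip_width: 55.2
finger_force: 0.0
```

step_arm --targets '[0.6, 0.4, 0, 0, 0, 0, 0, 0.6, 0.8, 0, 0, 0, 0, 0, 0.6, 1, 0, 0, 0, 0, 0, 0.6, 1, 0, 0, 0, 0, 0]'

```text
time: 15.55
tool_pos: [451.0, 308.9, 246.4]
tcp_rot: [-3.141, -0.001, 2.909]
contact_force: [-0.0, 0.2, -0.9]
grip_width: 54.8
finger_force: 0.0
```

step_arm --targets '[0.6, 0.4, 0, 0, 0, 0, 0, 0.6, 0.8, 0, 0, 0, 0, 0, 0.6, 0.8, 0, 0, 0, 0, 0, 0.6, 0.8, 0, 0, 0, 0, 0]'

```text
time: 16.05
tool_pos: [375.5, 327.1, 246.9]
tcp_rot: [3.141, 0.001, 2.908]
contact_force: [0.5, -0.1, 0.4]
grip_width: 55.2
finger_force: 0.0
```

```bash
python3 - <<'E'
from h import *
p,d=cap('scene'); cv2.imwrite('pics/s2.png',cv2.resize(p[90:310,190:430],None,fx=2.7,fy=2.7))
p,d=cap('top'); cv2.imwrite('pics/t3.png',cv2.resize(p,(800,600)))
m=cv2.inRange(cv2.cvtColor(p,cv2.COLOR_BGR2HSV),(0,150,80),(6,255,255)); 
n,l,s,c=cv2.connectedComponentsWithStats(m)
for i in range(1,n):
    if s[i,4]>60: print(s[i],c[i],world('top',*c[i],z=140),world('top',*c[i],z=84),world('top',*c[i].round().astype(int)))
E
```

```text
[33 57 11 11 89] [37.83146067 61.84269663] [858.  472.7 140. ] [881.2 499.8  84. ] [861.5 476.8 130.6]
[108 212  19  15 193] [117.0880829  219.09326425] [545.6 288.8 140. ] [551.5 305.7  84. ] [544.5 285.3 151.9]
[406 275  17  14 169] [414.15976331 281.83431953] [ 441.  -270.6  140. ] [ 441.1 -284.6   84. ] [ 440.8 -282.9   89.8]
```

View pics/s2.png

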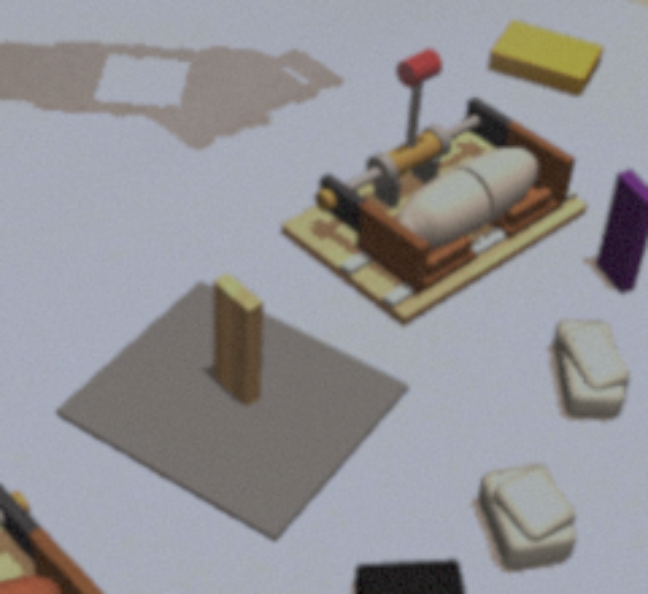

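View pics/t3.png

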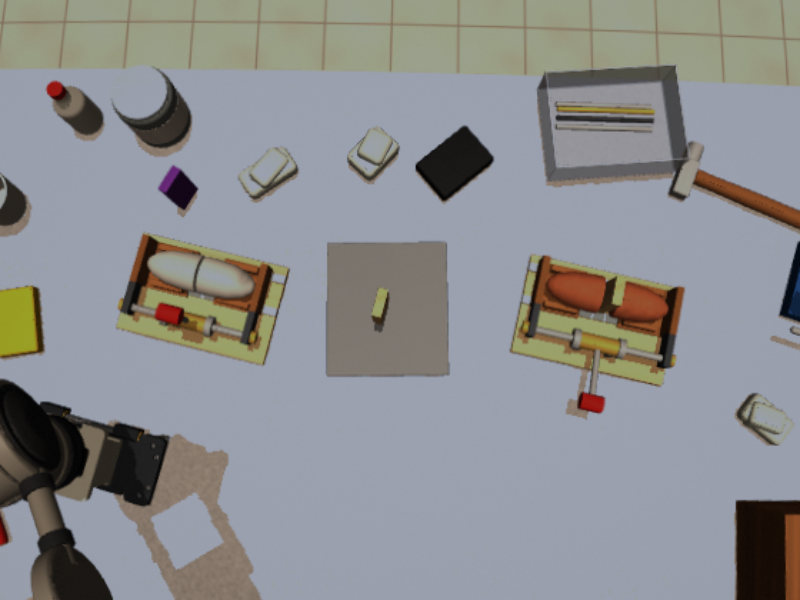

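Both views show the white halves closed, with only a thin line at (197,272). The handle is upright, with the knob at about (546,288,140) mm. The spacer stands on the pad at (380,305), the brown knob is unmoved at (591,403), and the arm is clear.

```bash
python3 -c "
from plant import bot
print(bot.close_job())"
```

```text
the job is handed in; nothing more can be done
None
```

I handed the job in at about 16 s on the clock; the hand-in gave no verdict. The white stone's spacer stands on the grey pad, its turnbuckle handle is upright to within about 3° by my estimate, with both halves drawn together, everything is released, and the brown turnbuckle is unmoved.

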